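# Clip the finished key fob onto the free eye of the display board

## Task

Pick up the loose wooden-handled key clip and snap it onto the one free screw eye of the display board: push its sprung gate against the ring until the wire springs in behind the gate, then let go and see that it hangs still from the eye, fob down and gate shut, like its two neighbours. Go by feel rather than force, as the eye is only screwed into thin wood and must not be strained, and leave the tape roll and the mint scissors where they lie.

Things in the scene. Friction and masses are not known exactly. Their poses are not given: they have to be found in the camera images.
- clip: Loose key clip lying flat, 127 x 40 mm, about 60 g: a light wooden fob (60 long x 20 wide x 16 mm thick, where to grip it; 80 N does no harm) with an aluminium snap hook of 6 mm bar let into one end. Origin: centre of the fob's underside; x along the clip to the hook's head, y to the gate side, z up. The hook lies in the plane z = 8 mm.
- clip_crook (a point): Point inside the hook near its head, at (86, 0, 8) mm in the clip frame. The hook's back runs at y = -18 mm; its rounded head is outermost at x = 97, y = 3 mm. Inside, the hook is 28 mm deep from gate to back.
- clip_nose (a point): Centre of the hook's blunt rigid nose tip (6 mm thick), at (89, 16, 8) mm in the clip frame, across a narrow gap from the gate's tip. A wire that lands on it cannot get in.
- clip_mouth (a point): Point on the outside of the gate, close to its tip, where a wire should meet it: (80, 18.5, 8) mm in the clip frame. The wire's centre may be from x = 77 to 83; nearer the head it lands on the nose, farther back it meets the hook's back before the gate can shut behind it.
- clip_gate (a joint): The gate, a 5 mm bar pivoted at (42, 16) mm in the clip frame, tip centred at (82, 16). 0 = shut, grows inward (rad, stop 0.85), sprung shut. Pushed near the tip it starts at about 3.5 N and takes 5 to 12 N to let a 4 mm wire past: some 14 mm of push with the wire at x = 83, 24 mm at x = 77. Then it snaps shut and the push falls away.
- free_eye: The one screw eye of three that carries no clip. Origin: centre of its 12 mm collar on the batten's face, 168 mm above the table; -x points straight out of the board to the robot, y along the board, z up. Its rigid steel ring stands upright in the plane y = 0, centred at the origin's height: 4 mm wire, 26 mm inner, 34 mm outer diameter.
- eye_reach (a point): Mean place of the centre of the ring's outermost wire, 48 mm in front of the collar. The eyes are screwed in by hand: the real ring stands up to 11 mm nearer the board or farther out, and this reading does not tell which. Look or feel for it.
- board: Upright display board on a foot 120 x 290 x 18 mm, fixed: plywood 280 wide, 197 mm high; origin centre of its foot at table height, -x its front. A batten (face 19 mm in front of the origin) carries three screw eyes 88 mm apart, 168 mm above the table; two hold clips of the same kind, hanging head up, fixed: their rings stand 57 mm out of the batten at most, their fobs end 34 mm above the table.
- washi_yellow: Roll of paper tape, 41 mm across, 15 mm high; origin centre of its underside. A bystander: leave it.
- scissors_mint: Mint craft scissors lying flat, 57 x 141 x 10 mm. A bystander: leave them.

How it is judged:
On the way, in this order (a step that is already met when the one before it is completed fails the run):
1. the clip is lifted off the table (height (world z) of clip above 0.05 m), for 0.2 s.
2. the gate is pressed in against the free eye (value of joint clip_gate above 0.25 rad and contact force between clip and free_eye above 1 N), for 0.03 s.
At the end, for the whole second after the job is handed in: The clip hangs from the free eye's ring, let go: fob down (long axis within 0.5 rad of upright), crook point within 22 mm sideways of the eye, 0 to 35 mm below it and 8 to 65 mm in front of the batten; gate shut (under 0.08 rad); slower than 0.12 m/s (value of joint clip_gate below 0.08 rad and angle between clip's own x axis and vertical below 0.5 rad and x of clip_crook in the frame of free_eye between -0.065 and -0.008 m and y of clip_crook in the frame of free_eye between -0.022 and 0.022 m and z of clip_crook in the frame of free_eye between -0.035 and 0 m and contact force between clip and free_eye above 0.1 N and linear speed of clip below 0.12 m/s); the robot touches nothing.
It fails at once if the eye is strained: the clip presses on it with more than 25 N (contact force between clip and free_eye above 25 N).
It fails at once if the arm or gripper pushes on the free eye with more than 5 N (contact force between the arm and free_eye above 5 N).
It fails at once if the tape roll is moved (distance of washi_yellow from where it was at the start of the episode above 0.02 m).
It fails at once if the mint scissors are moved (distance of scissors_mint from where it was at the start of the episode above 0.02 m).
It also fails if it takes over 64 s, if anything falls off the work surface, if the arm or the gripper's body presses on something with over 40 N, if the wrist force passes 120 N, or if a joint passes its speed limit or range.

## Robot

A 6-joint arm with a two-finger parallel gripper is mounted at the origin on a cart in front of the work surface, level with it; the furniture and walls round the work are solid. World frame = base frame: x ahead of the robot, y to its left, z up, the work surface at z = 0. Lengths are in m, angles in rad, forces in N, time in s.
With the tool pointing down it reaches from about 0.35 to 0.975 m from the base axis. Payload 4.9 kg.
Tool frame: the origin (TCP) lies midway between the tips of the shut fingers; the grasp point (between the pads) lies 19 mm behind it; z points along the fingers, y is the line along which they close (so a half turn about z gives the same grasp; the last joint's range is limited). The gripper opens to 85 mm and grips with 20 to 120 N. Pads are 22 mm wide; open, the fingers measure 114 mm over their backs; the gripper's body (76 mm by 85 mm) begins 54 mm behind the grasp point. The pads swing forward as they close: fully open they stand 13 mm farther back than shut.
Start: joints at [-0.119, 0.053, 1.613, -0, 1.476, -0.119], TCP at [0.625, 0, 0.231] pointing down, gripper open.
Joint ranges: [-3.01, 3.01], [-1.01, 2.22], [0.06, 2.58], [-1.02, 4.17], [0.09, 2.62], [-3.14, 3.14]. Speed limits (rad/s): [2.57, 2.57, 3.14, 3.14, 3.14, 3.14].

## Interface

Orientations are given as a rotation vector (axis times angle).
In Python, from rig import r, viewer gives the robot as it stands (r), with the cameras (viewer).
- The arm moves only by the shell command python3 jog.py FILE [FORCE], which reads ROWS from the file FILE. ROWS is a JSON list that holds a single list of rows (three levels of brackets), with 1 to 12 rows, each of 7 numbers: the finger opening in m, then dx, dy, dz in shares of the most that a row can go, 1 being 50 mm, then a rotation vector rx, ry, rz in a scale on which 1.0 is 4 rad; each row shifts and turns the commanded pose from where the row before left it, along the tool's axes as they then stand; what a row does not reach is not made up. A row lasts 1/10 s, in which the tool goes at most 0.05 m and 0.15 rad, less where a joint would pass 70% of its speed; a pose out of reach is approached as far as the arm can. The fingers move at their own pace and stop on an object; FORCE is the grip in N (left out, the last holds). Time passes only in rows, so rows that do not move let the fingers close. It prints the time, the measured TCP pose, the force, the opening and the grip force at its end. No shift or turn number may pass 1 either way. Input that does not fit is refused with a message, and nothing moves.
- r.state(): the state, without advancing time (a new reading comes with each control period).
- viewer.get_image(name): name is "scene" or "side" or "wrist"; returns a dict with "img" (384x512x3 uint8, blue, green, red), "fx", "fy", "cx", "cy" (pixels), "k1" (the pictures are not rectified: a ray, as slopes to the right and down, at radius r is drawn at 1 + k1 r^2 times it, then the intrinsics apply), "rvec" (rotation vector, rad) and "tvec" (3), from world to camera coordinates, as OpenCV has them; the wrist camera has in their place "mount" (4x4, takes a point from camera to tool coordinates, whose origin is the TCP and whose axes are the flange's). Camera axes: x right, y down, z forward; pixel columns grow to the right and rows downward; lengths in m; the calibration is good to about 2 mm. A picture is of the moment at which its call begins: read the wrist's pose just before it. There is no depth.
- r.sign_off(): hands the job in; it is judged then, once.
The state is a dict: "time_s": time; "joints": joint angles; "qd": joint speeds; "tau": joint torques, N m; "ee_pos": TCP position; "tcp_rot": TCP orientation; "wrist_force": force on the tool from outside, world axes, zero at the start; "ft_torque": the same for the moment, N m; "width": finger opening in m; "finger_force": force on a finger pad.
Only numpy, scipy, OpenCV 4.12 (cv2) and the standard library are available. Lean on these libraries where they do the work, as an engineer would, in place of code of your own. Each camera call takes 0.05 s, during which the arm holds its last target. There are 200 camera calls.

## Working session

There is one attempt and no reset: what is moved stays moved. The work goes in short steps, Python scripts to look and compute and a shell command to move; the robot and the scene stay as the last step left them, time stands still between calls to the robot, and variables do not carry over. Pictures are saved under pics/ and viewed, at most 10 in all, crops included, and the job is handed in when it is done.

```bash
ls; mkdir -p pics; cat > h.py <<'E'
import numpy as np,cv2
from scipy.spatial.transform import Rotation as R
from rig import r, viewer
def cam(name):
    s=r.state(); c=viewer.get_image(name)
    if 'mount' in c:
        T=np.eye(4);T[:3,:3]=R.from_rotvec(s['tcp_rot']).as_matrix();T[:3,3]=s['ee_pos']
        M=T@np.array(c['mount']); c['Rwc']=M[:3,:3]; c['o']=M[:3,3]
    else:
        Rm=R.from_rotvec(np.ravel(c['rvec'])).as_matrix(); c['Rwc']=Rm.T; c['o']=-Rm.T@np.ravel(c['tvec'])
    c['K']=np.array([[c['fx'],0,c['cx']],[0,c['fy'],c['cy']],[0,0,1.]]); c['D']=np.array([c['k1'],0,0,0.])
    return c
def ray(c,uv):
    p=cv2.undistortPoints(np.array([[uv]],float),c['K'],c['D'])[0,0]
    d=c['Rwc']@np.array([p[0],p[1],1]); return c['o'],d/np.linalg.norm(d)
def onplane(c,uv,ax,val):
    o,d=ray(c,uv); return o+d*(val-o[ax])/d[ax]
def proj(c,P):
    Rm=c['Rwc'].T; q,_=cv2.projectPoints(np.array(P,float).reshape(-1,1,3),cv2.Rodrigues(Rm)[0],-Rm@c['o'],c['K'],c['D']); return q.reshape(-1,2)
E
python3 - <<'E'
from h import *
import pickle
for n in ['scene','side','wrist']:
    c=cam(n); pickle.dump(c,open(f'{n}0.pkl','wb')); cv2.imwrite(f'pics/{n}0.png',c['img']); print(n,c['o'],c['Rwc'][:,2],c['fx'])
a=[cv2.imread(f'pics/{n}0.png') for n in ['scene','side']]
s=r.state();print(s['tcp_rot'],s['wrist_force'],s['width'],s['time_s'])
E
```

```text
jog.py
pics
rig.py
scene [0.17055842 0.56010631 0.5507255 ] [ 0.44896233 -0.72463026 -0.52282293] 391.04570229988
side [ 0.16239084 -0.91022267  0.58795603] [ 0.36983014  0.80984304 -0.45538985] 392.41959219118763
wrist [0.62490237 0.07214148 0.37267104] [-0.00274657 -0.28063896 -0.95980948] 311.5778281349577
[-2.22051616e+00 -2.22055155e+00  1.64577380e-03] [-0.13042767 -0.14558307 -0.82370297] 0.08576388806851588 0.15
```

View pics/scene0.png

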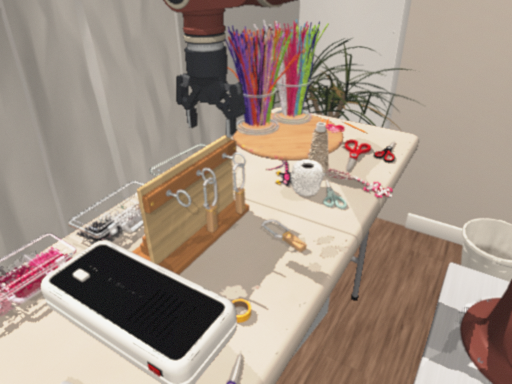

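View pics/side0.png

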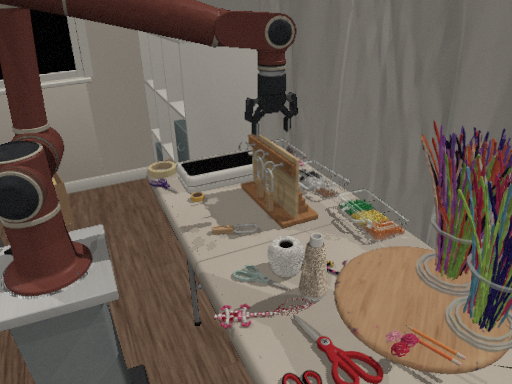

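Scene: the clip lies at (285,236), the free eye is the left (+y) one at about (180,197), the tape is at (240,308) and the mint scissors at (333,198). Side: clip at (233,229). I'll zoom in next.

```bash
python3 - <<'E'
from h import *
a=cv2.imread('pics/scene0.png');b=cv2.imread('pics/side0.png');w=cv2.imread('pics/wrist0.png')
f=lambda i,x,y,W,H,k:cv2.resize(i[y:y+H,x:x+W],None,fx=k,fy=k,interpolation=cv2.INTER_CUBIC)
o=np.zeros((600,800,3),np.uint8)
o[:300,:400]=f(a,250,200,80,60,5); o[:300,400:]=f(b,200,205,80,60,5); o[300:,:400]=f(a,140,150,100,75,4); o[300:,400:]=cv2.resize(w,(400,300))
cv2.imwrite('pics/m1.png',o)
E
```

```text
(no output)
```

View pics/m1.png

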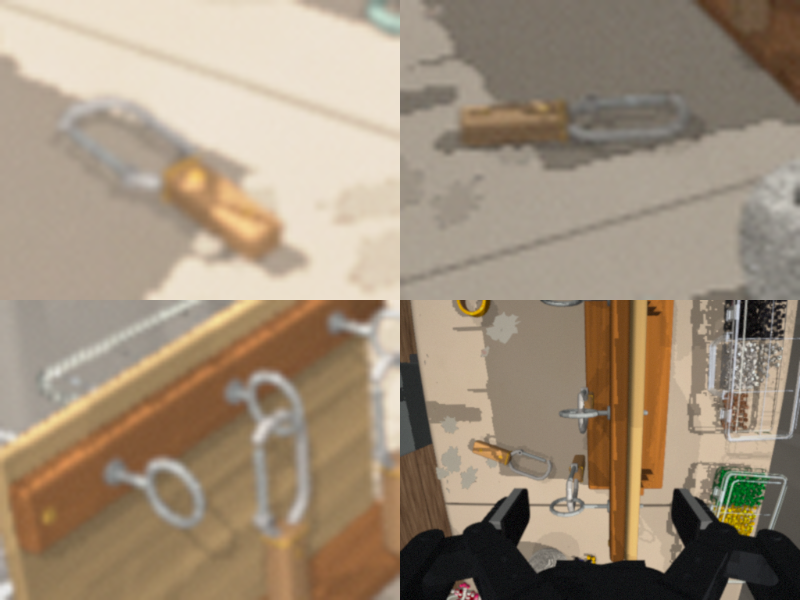

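Crops: in scene the fob centre is about (294,241), the free eye's collar about (169,192.5) and its ring centre about (184,198). In the wrist picture the clip's head points +x and the gate side needs a closer look. I'll compute rough positions.

```bash
python3 - <<'E'
from h import *
import pickle
s=pickle.load(open('scene0.pkl','rb'));w=pickle.load(open('wrist0.pkl','rb'));d=pickle.load(open('side0.pkl','rb'))
print('fob',onplane(s,(294.4,241),2,.012),onplane(d,(200+115/5,205+122/5),2,.008),onplane(w,((490-400)/.78,(452-300)/.78),2,.016))
print('head',onplane(s,(264,224),2,.008),onplane(d,(200+285/5,205+115/5),2,.008),onplane(w,((546-400)/.78,(463-300)/.78),2,.008))
print('collar',onplane(s,(168.8,192.5),2,.168),'ring',onplane(s,(183.75,198),2,.168))
print('occ ring w',onplane(w,((575-400)/.78,(412-300)/.78),2,.168),'collar',onplane(w,((607-400)/.78,(412-300)/.78),2,.168))
print('tape',onplane(s,(240,308),2,.015))
E
```

```text
fob [ 0.44836764 -0.03934893  0.012     ] [ 0.45248419 -0.04602517  0.008     ] [ 0.45230108 -0.03892024  0.016     ]
head [ 0.53813974 -0.06234694  0.008     ] [ 0.53855629 -0.08154611  0.008     ] [ 0.53753186 -0.05977364  0.008     ]
collar [0.62864482 0.12929213 0.168     ] ring [0.59273155 0.12924123 0.168     ]
occ ring w [0.60329498 0.04375813 0.168     ] collar [0.63026894 0.04372255 0.168     ]
tape [0.44466522 0.17705968 0.015     ]
```

The manual's scale: shifts go in shares of 50 mm and turns go in shares of 4 rad. Converting my numbers, -0.019 m is -0.38, 0.0175 m is 0.35.

```bash
echo '[[[0.085, 0.35, -0.38, -0.25, 0, 0, 0], [0.085, 0.35, -0.38, -0.25, 0, 0, 0], [0.085, 0.35, -0.38, -0.25, 0, 0, 0], [0.085, 0.35, -0.38, -0.25, 0, 0, 0], [0.085, 0, 0, 0, 0, 0, 0], [0.085, 0, 0, 0, 0, 0, 0]]]' > rows.txt && python3 jog.py rows.txt 80
python3 - <<'E'
from h import *
import pickle
c=cam('wrist'); pickle.dump(c,open('wrist1.pkl','wb')); 
print(r.state()['ee_pos'],r.state()['joints'])
P=[[.45,-.04,.016],[.54,-.06,.008],[.629,.13,.168],[.58,.13,.168]];q=proj(c,P);print(q)
o=np.zeros((600,800,3),np.uint8)
f=lambda x,y:cv2.resize(c['img'][y:y+100,x:x+133],(800,600),interpolation=cv2.INTER_CUBIC)
a=q[:2].mean(0);b=q[2:].mean(0)
def crop(m,W,H):
    x=int(np.clip(m[0]-W/2,0,512-W));y=int(np.clip(m[1]-H/2,0,384-H));print(x,y);return cv2.resize(c['img'][y:y+H,x:x+W],(400,600),interpolation=cv2.INTER_CUBIC)
o[:,:400]=crop(a,100,150);o[:,400:]=crop(b,100,150)
cv2.imwrite('pics/m2.png',o)
E
```

```text
time_s: 0.75
ee_pos: [0.549, 0.0701, 0.2814]
tcp_rot: [2.22, 2.222, 0.001]
wrist_force: [0.2, 0.4, -1.0]
width: 0.0848
finger_force: 0.0
[0.54901581 0.0697752  0.28069509] [-7.89936859e-03 -1.42719108e-01  1.72035587e+00 -3.22533096e-04
  1.56443728e+00 -7.95243951e-03]
[[186.97583413 231.74115434]
 [250.21410445 242.15523796]
 [355.36900819 114.99941358]
 [294.92008977 114.58446259]]
168 161
275 39
```

View pics/m2.png

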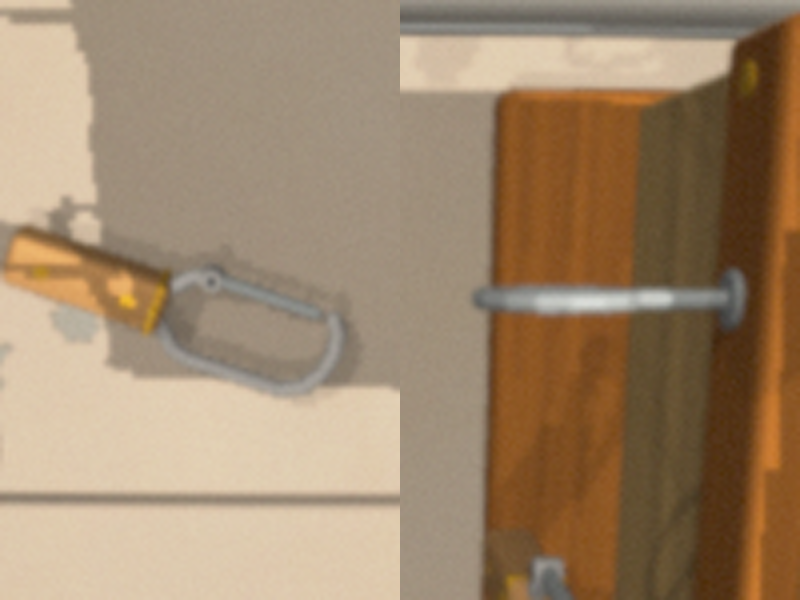

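The gate is on the clip's +y side, away from the robot's right, with its pivot at crop (210,280) and tip at (320,316); the fob's top face runs from (15,252) to (162,304). The ring's outer end is at crop (475,298) and the collar face at (743,298).

```bash
python3 - <<'E'
from h import *
import pickle
w=pickle.load(open('wrist1.pkl','rb'))
A=lambda u,v,z:onplane(w,(168+u/4,161+v/4),2,z)
pts=dict(fe=A(15,252,.016),fh=A(162,304,.016),head=A(343,335,.008),piv=A(210,280,.008),tip=A(320,316,.008))
for k,v in pts.items():print(k,v[:2])
print(np.linalg.norm(pts['fh']-pts['fe']),np.linalg.norm(pts['head']-pts['fe']),np.linalg.norm(pts['tip']-pts['piv']))
# rigid fit
M=np.array([[-30,0],[30,0],[97,3],[42,16],[82,16]])/1e3;Q=np.array([v[:2] for v in pts.values()])
m=M-M.mean(0);q=Q-Q.mean(0);th=np.arctan2((m[:,0]*q[:,1]-m[:,1]*q[:,0]).sum(),(m*q).sum())
Rr=np.array([[np.cos(th),-np.sin(th)],[np.sin(th),np.cos(th)]]);t=Q.mean(0)-Rr@M.mean(0)
print('clip',t,th,np.round((M@Rr.T+t-Q)*1e3,1).tolist())
print('grasp x=17:',Rr@[.017,0]+t)
B=lambda u,v,z:onplane(w,(275+(u-400)/4,39+v/4),2,z)
print('ringout',B(475,298,.168),'collar',B(743,298,.168), 'batten bottom/top?')
E
```

```text
fe [ 0.42903913 -0.02815831]
fh [ 0.48045882 -0.04809221]
head [ 0.54517268 -0.0641985 ]
piv [ 0.49700685 -0.04226008]
tip [ 0.53678235 -0.05653142]
0.0551483853265699 0.12186015623692499 0.04225826877850758
clip [ 0.45381321 -0.03905634] -0.3548129827935377 [[-3.4, -0.5], [1.5, -1.4], [0.6, -5.7], [1.7, 3.6], [-0.5, 4.0]]
grasp x=17: [ 0.46975431 -0.0449624 ]
ringout [0.57903332 0.1308499  0.168     ] collar [0.63330778 0.13123162 0.168     ] batten bottom/top?
```

To row units: 0.03 m is 0.6, -0.019 m is -0.38, -0.15 rad / 4 = -0.0375.

```bash
echo '[[[0.06, -0.38, -0.4, 0.2, 0, 0, 0], [0.06, -0.38, -0.4, 0.2, 0, 0, 0], [0.06, -0.38, -0.4, 0.4, 0, 0, 0], [0.06, -0.38, -0.4, 0.6, 0, 0, 0], [0.06, -0.38, 0, 0.6, 0, 0, 0], [0.06, -0.36, 0, 0.6, 0, 0, 0], [0.06, 0, 0, 0, 0, 0, -0.0375], [0.06, 0, 0, 0, 0, 0, -0.0375], [0.06, 0, 0, 0, 0, 0, -0.0375], [0.06, 0, 0, 0, 0, 0, -0.0375]]]' > rows.txt && python3 jog.py rows.txt 80
echo '[[[0.06, 0, 0, 0, 0, 0, -0.0375], [0.06, 0, 0, 0, 0, 0, -0.0375], [0.06, 0, 0, 0, 0, 0, -0.0375], [0.06, 0, 0, 0, 0, 0, -0.04], [0.06, 0, 0, 0, 0, 0, 0], [0.06, 0, 0, 0, 0, 0, 0]]]' > rows.txt && python3 jog.py rows.txt 80
python3 - <<'E'
from h import *
import pickle
c=cam('wrist'); pickle.dump(c,open('wrist2.pkl','wb')); s=r.state()
print(s['ee_pos'],s['joints'],R.from_rotvec(s['tcp_rot']).as_matrix().round(3))
t=np.array([.4538,-.039]);th=-.345
M=np.array([[-30,-10,16],[-30,10,16],[30,10,16],[30,-10,16],[97,3,8],[42,16,8],[82,16,8],[42,-18,8],[80,-18,8]])/1e3
Rr=R.from_rotvec([0,0,th]).as_matrix();P=M@Rr.T+[t[0],t[1],0]
q=proj(c,P);print(q.round(0).tolist())
cx,cy=q.mean(0);x=int(np.clip(cx-133,0,512-266));y=int(np.clip(cy-100,0,384-200));print(x,y)
o=cv2.resize(c['img'][y:y+200,x:x+266],(798,600),interpolation=cv2.INTER_CUBIC)
for p in q:cv2.circle(o,tuple(int(v) for v in (p-[x,y])*3),3,(0,0,255),1)
cv2.imwrite('pics/m3.png',o)
E
```

```text
time_s: 1.8
ee_pos: [0.4687, -0.0438, 0.15]
tcp_rot: [-1.458, -2.78, 0.001]
wrist_force: [-0.3, 0.4, 0.2]
width: 0.0598
finger_force: 0.0
time_s: 2.4
ee_pos: [0.4688, -0.0434, 0.1505]
tcp_rot: [-0.585, -3.085, 0.0]
wrist_force: [0.6, 0.7, -0.0]
width: 0.0601
finger_force: 0.0
[ 0.46884142 -0.04336076  0.15071507] [-2.50415728e-01 -2.65408668e-01  2.04363515e+00 -9.59656884e-05
  1.36446606e+00 -1.44714820e+00] [[-0.931  0.365 -0.001]
 [ 0.365  0.931  0.   ]
 [ 0.001 -0.    -1.   ]]
[[242.0, 130.0], [265.0, 129.0], [266.0, 195.0], [245.0, 195.0], [260.0, 255.0], [272.0, 204.0], [273.0, 242.0], [237.0, 205.0], [239.0, 241.0]]
122 99
```

View pics/m3.png

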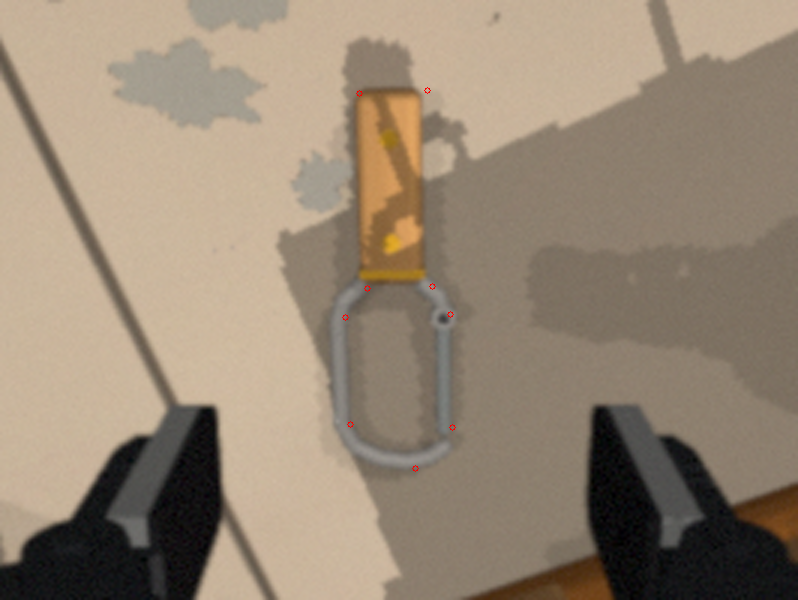

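The overlay nearly matches: the fob is about 6 crop-px left of the prediction, with pivot (443,319), head bottom (403,467) and fob corners (358,93), (420,92). I'll refine by fit.

```bash
python3 - <<'E'
from h import *
import pickle
from scipy.optimize import least_squares
c=pickle.load(open('wrist2.pkl','rb'))
M=np.array([[-30,-10,16],[-30,10,16],[42,16,8],[97,3,8],[70,16,8],[60,-18,8],[0,0,16]])/1e3
px=np.array([[358,91],[420,90],[443,319],[405,468],[444,400],[338,370],[389,180]])/3+[122,99]
W=np.array([[1,1],[1,1],[1,1],[0,1],[1,0],[1,0],[1,0]])
def f(x):
    P=M@R.from_rotvec([0,0,x[2]]).as_matrix().T+[x[0],x[1],0]; return ((proj(c,P)-px)*W).ravel()
s=least_squares(f,[.4538,-.039,-.345]);print(s.x,s.fun.reshape(-1,2).round(1).tolist())
g=R.from_rotvec([0,0,s.x[2]]).as_matrix()@[.017,0,0]+[*s.x[:2],0]
T=R.from_rotvec(r.state()['tcp_rot']).as_matrix();p=r.state()['ee_pos']
print(g,'tool delta',T.T@(g-p),'yaw err',s.x[2]+np.pi/2-np.arctan2(T[1,1],T[0,1]))
E
```

```text
[ 0.45305864 -0.04074618 -0.36320396] [[-1.1, 0.4], [1.0, 0.5], [-0.2, -1.3], [-0.0, 0.3], [-0.5, -0.0], [0.3, -0.0], [0.5, 0.0]]
[ 0.46894961 -0.04678579  0.        ] tool delta [-0.00151491 -0.00311419  0.15071423] yaw err 0.010840055660235715
```

To row units: 0.035 m is 0.7, -0.003 m is -0.06, -0.01 rad / 4 = -0.0025.

```bash
echo '[[[0.06, -0.03, -0.06, 0.6, 0, 0, -0.0025], [0.06, 0, 0, 0.7, 0, 0, 0], [0.06, 0, 0, 0.7, 0, 0, 0], [0.06, 0, 0, 0.6, 0, 0, 0], [0.06, 0, 0, 0.36, 0, 0, 0], [0.06, 0, 0, 0, 0, 0, 0], [0, 0, 0, 0, 0, 0, 0], [0, 0, 0, 0, 0, 0, 0], [0, 0, 0, 0, 0, 0, 0], [0, 0, 0, 0, 0, 0, 0], [0, 0, 0, 0, 0, 0, 0], [0, 0, 0, 0, 0, 0, 0]]]' > rows.txt && python3 jog.py rows.txt 80
```

```text
time_s: 3.65
ee_pos: [0.4709, -0.0468, 0.0053]
tcp_rot: [0.563, 3.087, -0.001]
wrist_force: [-1.1, 0.0, 6.1]
width: 0.0174
finger_force: 80.1
```

To row units: -0.05 m is -1, -0.04 m is -0.8, 0.15 rad / 4 = 0.0375.

```bash
echo '[[[0, 0, 0, -0.4, 0, 0, 0], [0, 0, 0, -0.8, 0, 0, 0], [0, 0, 0, -1, 0, 0, 0], [0, 0, 0, -1, 0, 0, 0], [0, 0, 0, -0.6, 0, 0, 0.0375], [0, 0, 0, 0, 0, 0, 0.0375], [0, 0, 0, 0, 0, 0, 0.0375], [0, 0, 0, 0, 0, 0, 0.0375], [0, 0, 0, 0, 0, 0, 0.0375], [0, 0, 0, 0, 0, 0, 0.0375], [0, 0, 0, 0, 0, 0, 0.0375], [0, 0, 0, 0, 0, 0, 0.0375]]]' > rows.txt && python3 jog.py rows.txt 80
echo '[[[0, 0.4, 0, 0, 0, 0, 0.005], [0, 0.8, 0, 0, 0, 0, 0], [0, 0.8, 0, 0, 0, 0, 0], [0, 0.8, 0, 0, 0, 0, 0], [0, 0.8, 0, 0, 0, 0, 0], [0, 0.8, 0, 0, 0, 0, 0], [0, 0.4, 0.4, 0, 0, 0, 0], [0, 0, 0.4, 0, 0, 0, 0], [0, 0, 0, 0, 0, 0, 0], [0, 0, 0, 0, 0, 0, 0]]]' > rows.txt && python3 jog.py rows.txt
python3 - <<'E'
from h import *
import pickle
s=r.state();print(s['joints'],R.from_rotvec(s['tcp_rot']).as_matrix().round(3).tolist(),s['wrist_force'])
c=cam('wrist');pickle.dump(c,open('wrist3.pkl','wb'))
S=cam('scene');pickle.dump(S,open('scene3.pkl','wb'))
q=proj(c,[[.581,.131,.168]])[0];print(q)
cv2.imwrite('pics/m4.png',np.hstack([cv2.resize(c['img'],(800,600))[:,:400],cv2.resize(S['img'][110:260,80:180],(400,600),interpolation=cv2.INTER_CUBIC)]))
E
```

```text
time_s: 4.85
ee_pos: [0.4692, -0.0463, 0.1936]
tcp_rot: [2.217, 2.225, 0.001]
wrist_force: [0.7, 0.8, -1.1]
width: 0.0173
finger_force: 79.3
time_s: 5.85
ee_pos: [0.511, 0.1932, 0.1932]
tcp_rot: [-2.232, -2.21, 0.001]
wrist_force: [-0.5, -0.1, -0.8]
width: 0.0173
finger_force: 79.4
[ 2.25154071e-01 -1.08706404e-01  1.83530395e+00  1.13447745e-04
  1.41575528e+00  2.35377924e-01] [[0.01, 1.0, -0.001], [1.0, -0.01, -0.0], [-0.0, -0.001, -1.0]] [-0.53277483 -0.11667138 -0.84431644]
[365.40039329 314.41683139]
```

View pics/m4.png

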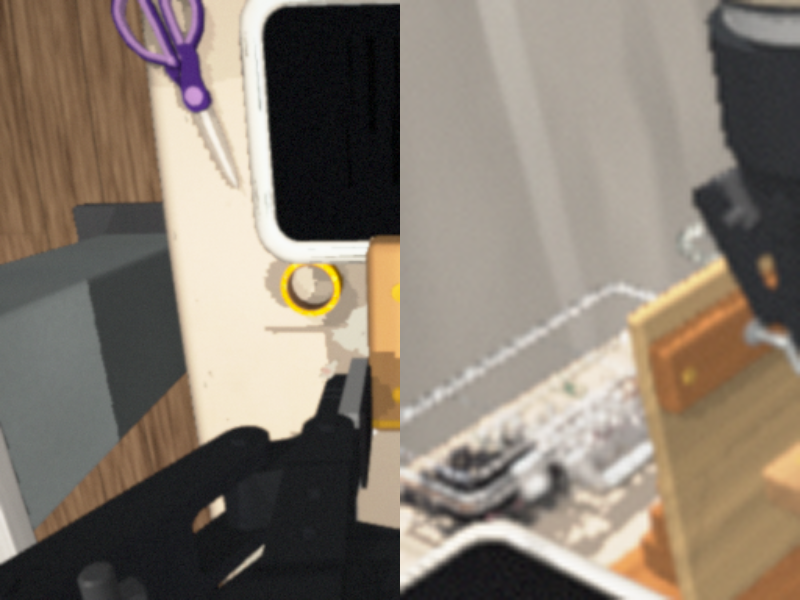

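That shows the tape (310,288) clear of the gripper and a black-panelled box behind it, which matters for the later tilt. The crops missed the hook and ring, so I'll view the useful part.

```bash
python3 - <<'E'
from h import *
import pickle
c=pickle.load(open('wrist3.pkl','rb'));S=pickle.load(open('scene3.pkl','rb'))
a=cv2.resize(c['img'][134:384,200:400],(480,600),interpolation=cv2.INTER_CUBIC)
b=cv2.resize(S['img'][130:280,130:210],(320,600),interpolation=cv2.INTER_CUBIC)
cv2.imwrite('pics/m5.png',np.hstack([a,b]))
d=pickle.load(open('side0.pkl','rb'));s0=pickle.load(open('scene0.pkl','rb'))
for h in(.0,.03,.05,.08):print(h,onplane(c,(170,162),2,h)[:2],onplane(s0,(100,243),2,h)[:2],onplane(s0,(234,312),2,h)[:2])
E
```

```text
0.0 [0.41569057 0.19959721] [0.81721782 0.17634419] [0.45639435 0.17948497]
0.03 [0.42429845 0.20546842] [0.78199196 0.19724909] [0.44082383 0.20021878]
0.05 [0.43003704 0.20938256] [0.75850805 0.2111857 ] [0.43044349 0.21404132]
0.08 [0.43864492 0.21525378] [0.72328218 0.2320906 ] [0.41487298 0.23477514]
```

View pics/m5.png

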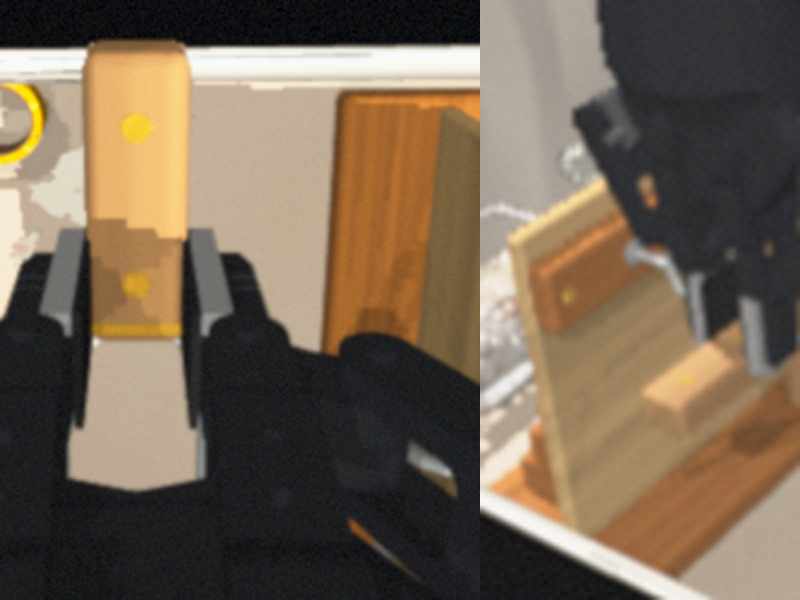

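The clip sits straight in the fingers: fob end at crop (90–187,45), ferrule end at (137,335). The box top is near z = 0.05 from y = 0.21 on, so the later tilt must stay partial.

```bash
python3 - <<'E'
from h import *
import pickle
c=pickle.load(open('wrist3.pkl','rb'));w=pickle.load(open('wrist1.pkl','rb'))
z=.1932-.0053+.016
A=lambda u,v:onplane(c,(200+u/2.4,134+v/2.4),2,z)[:2]
print('end',A(137,46),'corners',A(89,46),A(187,46),'ferr',A(137,337),'L/R ferr',A(92,337),A(183,337))
B=lambda u,v,z:onplane(w,(275+(u-400)/4,39+v/4),2,z)
for u in(473,600,650,740):print(B(u,298,.168)[:2])
print(R.from_rotvec(r.state()['tcp_rot']).as_matrix()[:,1],r.state()['ee_pos'])
E
```

```text
end [0.51185555 0.24286184] corners [0.50332454 0.24295895] [0.52074105 0.24276964] ferr [0.51123801 0.18412921] L/R ferr [0.50220968 0.18421146] [0.52046546 0.18402203]
[0.57863147 0.13084848]
[0.60422283 0.13097987]
[0.61435261 0.13105507]
[0.63269365 0.13122516]
[ 9.99944265e-01 -1.05456625e-02 -5.05464636e-04] [0.51062276 0.19289711 0.19319678]
```

To row units: 0.014 m is 0.28, 0.012 m is 0.24, -0.01 rad / 4 = -0.0025.

```bash
echo '[[[0, -0.04, 0, 0.28, 0, 0, -0.0025], [0, 0, 0, 0.28, 0, 0, 0], [0, 0, 0.24, 0, 0, 0, 0], [0, 0, 0.24, 0, 0, 0, 0], [0, 0, 0.16, 0, 0, 0, 0], [0, 0, 0.08, 0, 0, 0, 0], [0, 0, 0, 0, 0, 0, 0], [0, 0, 0, 0, 0, 0, 0]]]' > rows.txt && python3 jog.py rows.txt
python3 - <<'E'
from h import *
import pickle
s=r.state();print(s['ee_pos'],s['wrist_force'],s['ft_torque'],R.from_rotvec(s['tcp_rot']).as_matrix()[:,1])
S=cam('scene');pickle.dump(S,open('scene4.pkl','wb'));d=cam('side');pickle.dump(d,open('side4.pkl','wb'))
P=[[.58,.131,.168]];qs=proj(S,P)[0];qd=proj(d,P)[0];print(qs,qd)
f=lambda c,q:cv2.resize(c['img'][int(q[1])-38:int(q[1])+37,int(q[0])-25:int(q[0])+25],(400,600),interpolation=cv2.INTER_CUBIC)
cv2.imwrite('pics/m6.png',np.hstack([f(S,qs),f(d,qd)]))
E
```

```text
time_s: 6.75
ee_pos: [0.5474, 0.1913, 0.1655]
tcp_rot: [-2.221, -2.221, -0.0]
wrist_force: [0.8, 0.4, -0.5]
width: 0.0179
finger_force: 79.4
[0.54743696 0.19129322 0.16548554] [ 0.75865019  0.36334975 -0.47812417] [-0.00902526 -0.00747822  0.0335403 ] [ 9.99999998e-01 -6.07849742e-05 -5.29747247e-06]
[188.5765384  200.48281532] [238.58489435 146.24741018]
```

View pics/m6.png

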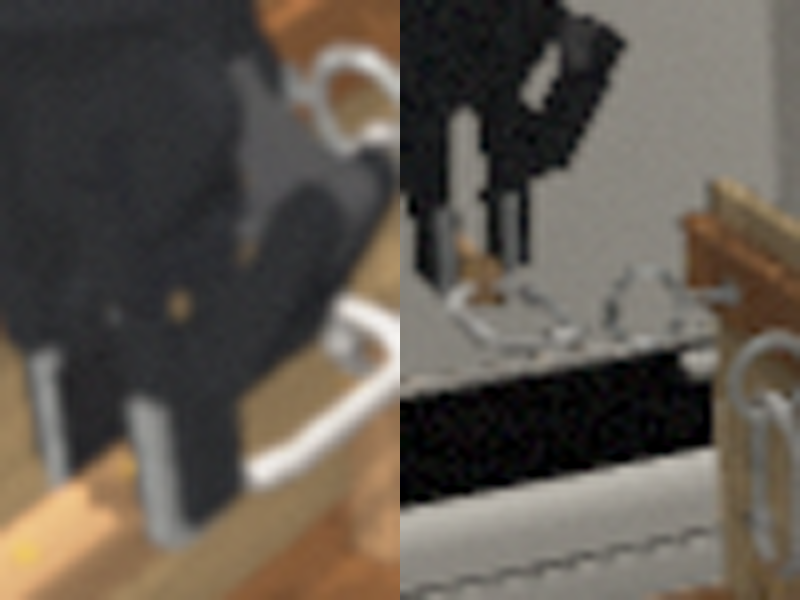

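The side view shows the hook level just in front of the ring: ring outer edge at crop (607,305), hook nose at (572,332), heights agreeing. Now I'll push gently.

To row units: 0.002 m is 0.04.

```bash
echo '[[[0, 0, 0.04, 0, 0, 0, 0], [0, 0, 0.04, 0, 0, 0, 0], [0, 0, 0.04, 0, 0, 0, 0], [0, 0, 0.04, 0, 0, 0, 0], [0, 0, 0.04, 0, 0, 0, 0], [0, 0, 0, 0, 0, 0, 0]]]' > rows.txt && python3 jog.py rows.txt; echo '[[[0, 0, 0.04, 0, 0, 0, 0], [0, 0, 0.04, 0, 0, 0, 0], [0, 0, 0, 0, 0, 0, 0]]]' > rows.txt && python3 jog.py rows.txt; echo '[[[0, 0, 0.04, 0, 0, 0, 0], [0, 0, 0, 0, 0, 0, 0]]]' > rows.txt && python3 jog.py rows.txt
```

```text
time_s: 7.45
ee_pos: [0.5575, 0.1912, 0.1653]
tcp_rot: [2.221, 2.221, -0.0]
wrist_force: [0.3, -0.0, -0.1]
width: 0.0175
finger_force: 79.4
time_s: 7.75
ee_pos: [0.5606, 0.1913, 0.1649]
tcp_rot: [-2.221, -2.22, 0.003]
wrist_force: [-3.0, 1.0, 0.6]
width: 0.0178
finger_force: 79.5
time_s: 7.95
ee_pos: [0.5629, 0.1914, 0.165]
tcp_rot: [-2.221, -2.221, 0.001]
wrist_force: [-4.1, 0.2, -0.4]
width: 0.0179
finger_force: 79.5
```

To row units: 0.0015 m is 0.03.

```bash
echo '[[[0, 0, 0.03, 0, 0, 0, 0], [0, 0, 0.03, 0, 0, 0, 0], [0, 0, 0, 0, 0, 0, 0]]]' > rows.txt && python3 jog.py rows.txt; echo '[[[0, 0, 0.03, 0, 0, 0, 0], [0, 0, 0.03, 0, 0, 0, 0], [0, 0, 0, 0, 0, 0, 0]]]' > rows.txt && python3 jog.py rows.txt;  echo '[[[0, 0, 0.03, 0, 0, 0, 0], [0, 0, 0.03, 0, 0, 0, 0], [0, 0, 0, 0, 0, 0, 0]]]' > rows.txt && python3 jog.py rows.txt
```

```text
time_s: 8.25
ee_pos: [0.5661, 0.1912, 0.1651]
tcp_rot: [-2.221, -2.221, 0.001]
wrist_force: [-5.2, -0.5, 1.0]
width: 0.0175
finger_force: 79.5
time_s: 8.55
ee_pos: [0.5689, 0.191, 0.165]
tcp_rot: [-2.221, -2.221, 0.002]
wrist_force: [-6.1, 0.2, 0.0]
width: 0.0174
finger_force: 79.6
time_s: 8.85
ee_pos: [0.5715, 0.191, 0.1645]
tcp_rot: [-2.221, -2.22, 0.003]
wrist_force: [-5.5, 0.9, -0.7]
width: 0.0176
finger_force: 79.5
```

```bash
echo '[[[0, 0, 0.03, 0, 0, 0, 0], [0, 0, 0.03, 0, 0, 0, 0], [0, 0, 0, 0, 0, 0, 0]]]' > rows.txt && python3 jog.py rows.txt; echo '[[[0, 0, 0.02, 0, 0, 0, 0], [0, 0, 0.02, 0, 0, 0, 0], [0, 0, 0, 0, 0, 0, 0]]]' > rows.txt && python3 jog.py rows.txt
```

```text
time_s: 9.15
ee_pos: [0.5741, 0.1912, 0.164]
tcp_rot: [-2.22, -2.219, 0.004]
wrist_force: [-6.4, 0.2, -1.9]
width: 0.0178
finger_force: 79.4
time_s: 9.45
ee_pos: [0.5758, 0.1912, 0.1638]
tcp_rot: [-2.22, -2.219, 0.005]
wrist_force: [-7.4, 1.7, -2.5]
width: 0.0181
finger_force: 79.4
```

To row units: 0.001 m is 0.02.

```bash
echo '[[[0, 0, 0.02, 0, 0, 0, 0], [0, 0, 0.02, 0, 0, 0, 0], [0, 0, 0, 0, 0, 0, 0]]]' > rows.txt && python3 jog.py rows.txt
```

```text
time_s: 9.75
ee_pos: [0.5778, 0.1914, 0.1638]
tcp_rot: [-2.22, -2.219, 0.004]
wrist_force: [-7.0, 0.7, -1.8]
width: 0.0174
finger_force: 79.4
```

To row units: 0.001 m is 0.02.

```bash
echo '[[[0, 0, 0.02, 0, 0, 0, 0], [0, 0, 0.02, 0, 0, 0, 0], [0, 0, 0, 0, 0, 0, 0]]]' > rows.txt && python3 jog.py rows.txt
```

```text
time_s: 10.05
ee_pos: [0.5798, 0.1916, 0.1638]
tcp_rot: [-2.219, -2.218, 0.004]
wrist_force: [-6.8, 2.5, -2.6]
width: 0.0177
finger_force: 79.4
```

To row units: 0.001 m is 0.02.

```bash
echo '[[[0, 0, 0.02, 0, 0, 0, 0], [0, 0, 0.02, 0, 0, 0, 0], [0, 0, 0, 0, 0, 0, 0]]]' > rows.txt && python3 jog.py rows.txt
```

```text
time_s: 10.35
ee_pos: [0.582, 0.1921, 0.164]
tcp_rot: [-2.219, -2.218, 0.002]
wrist_force: [-5.8, 4.0, -2.6]
width: 0.0173
finger_force: 79.4
```

To row units: 0.001 m is 0.02, 0.0005 m is 0.01.

```bash
echo '[[[0, 0.01, 0.02, 0, 0, 0, 0], [0, 0.01, 0.02, 0, 0, 0, 0], [0, 0, 0, 0, 0, 0, 0]]]' > rows.txt && python3 jog.py rows.txt
```

```text
time_s: 10.65
ee_pos: [0.5866, 0.1921, 0.166]
tcp_rot: [2.219, 2.22, 0.003]
wrist_force: [0.5, 0.5, -0.3]
width: 0.0177
finger_force: 79.3
```

```bash
python3 - <<'E'
from h import *
import pickle
S=cam('side')
q=proj(S,[[.565,.14,.168]])[0]
f=lambda c,q:cv2.resize(c['img'][int(q[1])-30:int(q[1])+30,int(q[0])-40:int(q[0])+40],(800,600),interpolation=cv2.INTER_CUBIC)
cv2.imwrite('pics/m7.png',f(S,q))
E
```

```text
(no output)
```

View pics/m7.png

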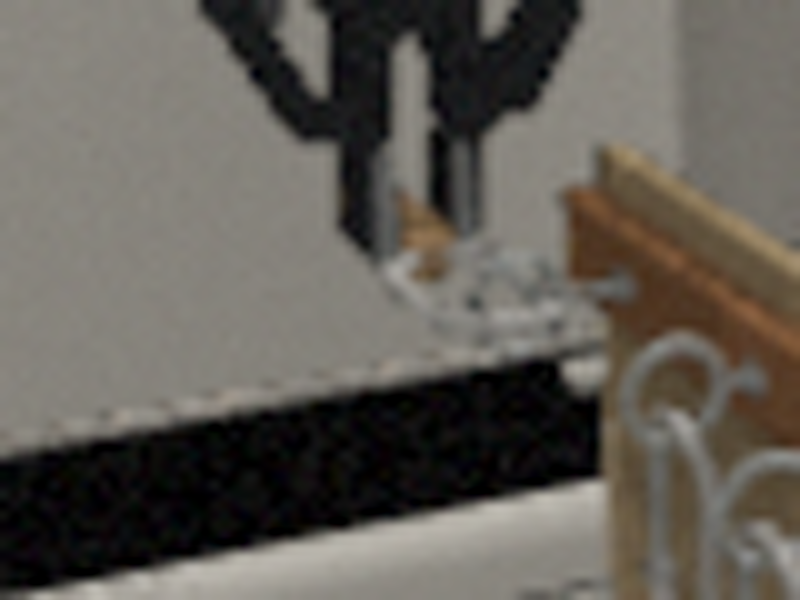

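The push fell from 7 N to 0.5 N, and the picture shows the ring at (500,260) threaded through the hook: the wire is in behind the gate. Next I'll back off to centre it and tilt the fob down about the wire.

The manual's scale: shifts go in shares of 50 mm and turns go in shares of 4 rad. Converting my numbers, 0.0061 m is 0.122, -0.0035 m is -0.07, -0.1 rad / 4 = -0.025.

```bash
echo '[[[0, 0, -0.07, 0, 0, 0, 0], [0, 0, -0.07, 0, 0, 0, 0], [0, -0.006, 0, 0.122, 0, -0.025, 0], [0, -0.006, 0, 0.122, 0, -0.025, 0], [0, -0.006, 0, 0.122, 0, -0.025, 0], [0, 0, 0, 0, 0, 0, 0]]]' > rows.txt && python3 jog.py rows.txt; python3 -c "
from h import *
print(r.state()['joints'])"
```

```text
time_s: 11.3
ee_pos: [0.577, 0.191, 0.1453]
tcp_rot: [2.057, 2.064, -0.315]
wrist_force: [-0.3, 0.0, -0.2]
width: 0.0171
finger_force: 79.3
[ 0.32627364  0.16213493  1.66378932 -0.28680513  1.4228598   0.38073937]
```

To row units: 0.0061 m is 0.122, -0.0003 m is -0.006, -0.1 rad / 4 = -0.025.

```bash
echo '[[[0, -0.006, 0, 0.122, 0, -0.025, 0], [0, -0.006, 0, 0.122, 0, -0.025, 0], [0, -0.006, 0, 0.122, 0, -0.025, 0], [0, 0, 0, 0, 0, 0, 0]]]' > rows.txt && python3 jog.py rows.txt; python3 -c "
from h import *
print(r.state()['joints'])"
```

```text
time_s: 11.7
ee_pos: [0.5769, 0.1821, 0.1282]
tcp_rot: [1.878, 1.884, -0.585]
wrist_force: [-0.8, -0.5, -1.2]
width: 0.0177
finger_force: 79.3
[ 0.42069753  0.28563007  1.61510027 -0.54015446  1.5239956   0.52242592]
```

To row units: 0.0061 m is 0.122, -0.0003 m is -0.006, -0.1 rad / 4 = -0.025.

```bash
echo '[[[0, -0.006, 0, 0.122, 0, -0.025, 0], [0, -0.006, 0, 0.122, 0, -0.025, 0], [0, 0, 0, 0, 0, 0, 0]]]' > rows.txt && python3 jog.py rows.txt; python3 -c "
from h import *
print(r.state()['joints'])"
```

```text
time_s: 12.0
ee_pos: [0.5771, 0.1736, 0.1191]
tcp_rot: [1.751, 1.755, -0.744]
wrist_force: [-0.6, -0.4, -1.5]
width: 0.0174
finger_force: 79.3
[ 0.46598819  0.37602619  1.58478602 -0.69287372  1.6057831   0.5940864 ]
```

To row units: 0.0061 m is 0.122, 0.002 m is 0.04, -0.1 rad / 4 = -0.025.

```bash
echo '[[[0, 0.01, 0, 0.122, 0, -0.025, 0], [0, 0.01, 0, 0.122, 0, -0.025, 0], [0, 0.04, 0, 0, 0, 0, 0], [0, 0.04, 0, 0, 0, 0, 0], [0, 0, 0, 0, 0, 0, 0]]]' > rows.txt && python3 jog.py rows.txt; python3 -c "
from h import *
print(r.state()['joints'])"
```

```text
time_s: 12.5
ee_pos: [0.5781, 0.1666, 0.1096]
tcp_rot: [1.621, 1.617, -0.882]
wrist_force: [-1.1, -4.5, -4.0]
width: 0.0176
finger_force: 78.8
[ 0.50053019  0.47634159  1.55219031 -0.834357    1.69412753  0.65652746]
```

To row units: -0.002 m is -0.04.

```bash
echo '[[[0, -0.04, 0, 0, 0, 0, 0], [0, -0.04, 0, 0, 0, 0, 0], [0, 0, 0, 0, 0, 0, 0], [0, 0, 0, 0, 0, 0, 0]]]' > rows.txt && python3 jog.py rows.txt
```

```text
time_s: 12.9
ee_pos: [0.579, 0.1651, 0.1142]
tcp_rot: [1.617, 1.614, -0.881]
wrist_force: [0.3, -3.2, 1.2]
width: 0.0175
finger_force: 79.3
```

```bash
echo '[[[0.024, 0, 0, 0, 0, 0, 0], [0.03, 0, 0, 0, 0, 0, 0], [0.036, 0, 0, 0, 0, 0, 0], [0.04, 0, 0, 0, 0, 0, 0], [0.04, 0, 0, 0, 0, 0, 0], [0.04, 0, 0, 0, 0, 0, 0], [0.04, 0, 0, 0, 0, 0, 0], [0.04, 0, 0, 0, 0, 0, 0]]]' > rows.txt && python3 jog.py rows.txt 20
python3 - <<'E'
from h import *
d=cam('side');s=cam('scene')
f=lambda c,q:cv2.resize(c['img'][int(q[1])-45:int(q[1])+45,int(q[0])-30:int(q[0])+30],(400,600),interpolation=cv2.INTER_CUBIC)
P=[[.57,.14,.135]]
cv2.imwrite('pics/m8.png',np.hstack([f(s,proj(s,P)[0]),f(d,proj(d,P)[0])]))
E
```

```text
time_s: 13.7
ee_pos: [0.5783, 0.1653, 0.1126]
tcp_rot: [1.616, 1.616, -0.883]
wrist_force: [-1.1, 0.5, 0.6]
width: 0.0399
finger_force: 0.0
```

View pics/m8.png

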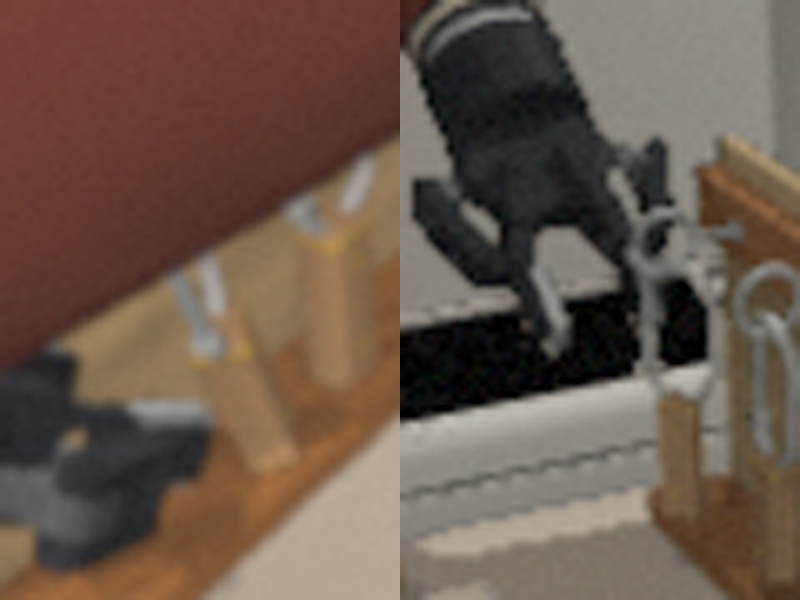

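The side view shows the clip hanging fob down from the free eye's ring, hook at (660,300), fob at (680,450), with the open gripper beside it. I'll retreat along the fingers and let it settle.

To row units: -0.02 m is -0.4, -0.015 m is -0.3.

```bash
echo '[[[0.04, 0, 0, -0.1, 0, 0, 0], [0.04, 0, 0, -0.16, 0, 0, 0], [0.04, 0, 0, -0.2, 0, 0, 0], [0.04, 0, 0, -0.3, 0, 0, 0], [0.04, 0, 0, -0.4, 0, 0, 0], [0.04, 0, 0, -0.4, 0, 0, 0], [0.04, 0, 0, -0.4, 0, 0, 0], [0.04, 0, 0, -0.4, 0, 0, 0], [0.04, 0, 0, 0, 0, 0, 0]]]' > rows.txt && python3 jog.py rows.txt
for i in 1 2 3 4; do echo '[[[0.04, 0, 0, 0, 0, 0, 0], [0.04, 0, 0, 0, 0, 0, 0], [0.04, 0, 0, 0, 0, 0, 0], [0.04, 0, 0, 0, 0, 0, 0], [0.04, 0, 0, 0, 0, 0, 0], [0.04, 0, 0, 0, 0, 0, 0], [0.04, 0, 0, 0, 0, 0, 0], [0.04, 0, 0, 0, 0, 0, 0], [0.04, 0, 0, 0, 0, 0, 0], [0.04, 0, 0, 0, 0, 0, 0]]]' > rows.txt && python3 jog.py rows.txt >/dev/null; done
python3 - <<'E'
from h import *
# stillness: frame differences round the clip; fob tilt from the side view by wood colour
P=[[.58,.131,.13]]
prev=None
for i in range(8):
    d=cam('side');q=proj(d,P)[0].astype(int);g=d['img'][q[1]-35:q[1]+45,q[0]-22:q[0]+18].astype(float)
    if prev is not None: print(i,np.abs(g-prev).mean().round(2),np.abs(g-prev).max(),end=' | ')
    prev=g
c=np.array(proj(d,[[.58,.131,z] for z in(.168,.15,.07,.04)]));print(c.round(1).tolist())
hsv=cv2.cvtColor(d['img'],cv2.COLOR_BGR2HSV)
m=((hsv[...,0]>5)&(hsv[...,0]<22)&(hsv[...,1]>70)).astype(np.uint8)
x0=int(c[2,0]);y0=int(c[1,1]);print(x0,y0)
for row in m[y0:y0+45,x0-20:x0+25]:print(''.join('.#'[v] for v in row))
print(r.state()['wrist_force'],r.state()['time_s'],r.state()['ee_pos'])
E
```

```text
time_s: 14.7
ee_pos: [0.5791, 0.2676, 0.1791]
tcp_rot: [1.616, 1.617, -0.875]
wrist_force: [0.3, -0.2, 0.4]
width: 0.0398
finger_force: 0.0
1 3.2 105.0 | 2 3.4 84.0 | 3 3.95 105.0 | 4 2.87 97.0 | 5 2.76 82.0 | 6 3.3 107.0 | 7 3.8 91.0 | [[238.6, 146.2], [238.8, 151.8], [239.8, 175.5], [240.2, 184.1]]
239 151
..................................##.........
..................................##...####..
..................................#...######.
..................................#..#######.
..................###......#.....##..#######.
...................#.............##..#..###..
..........#...#...........#......##.......#..
.............................................
#..............#..................##........#
........#.........................###.......#
.................................#####.......
.............#............#......#####..##...
#................................#####..##...
............#.....................####..##...
.#..................#.............####..##...
...#..............................####..###..
...................................###..##...
........
[... 657 characters left out ...]
..######################
.......................######################
......................#######################
......................#######################
......................#######################
.......................######################
.......................######################
........................#####################
.........................####################
..........................###################
...........................##################
............................#################
.............................################
..............................###############
[-0.30818049 -0.10697108 -0.28229074] 19.1 [0.57830045 0.26455482 0.17644224]
```

The fob is upright in the side view, but the frame differences suggest it may still be moving. I'll wait and check the drift numerically.

```bash
for i in 1 2 3 4 5 6 7 8; do echo '[[[0.04, 0, 0, 0, 0, 0, 0], [0.04, 0, 0, 0, 0, 0, 0], [0.04, 0, 0, 0, 0, 0, 0], [0.04, 0, 0, 0, 0, 0, 0], [0.04, 0, 0, 0, 0, 0, 0], [0.04, 0, 0, 0, 0, 0, 0], [0.04, 0, 0, 0, 0, 0, 0], [0.04, 0, 0, 0, 0, 0, 0], [0.04, 0, 0, 0, 0, 0, 0], [0.04, 0, 0, 0, 0, 0, 0]]]' > rows.txt && python3 jog.py rows.txt >/dev/null; done
python3 - <<'E'
from h import *
F=[cam('side')['img'].astype(float) for i in range(12)]
reg=lambda g,x,y,w,h:g[y:y+h,x:x+w]
for nm,b in dict(clip=(236,143,18,50),neighbour=(262,160,20,45),board=(270,195,40,20)).items():
    print(nm,[np.abs(reg(F[i+1],*b)-reg(F[i],*b)).mean().round(1) for i in range(11)],'1st-last',np.abs(reg(F[-1],*b)-reg(F[0],*b)).mean().round(1))
cs=[]
for g in F:
    h=cv2.cvtColor(g.astype(np.uint8),cv2.COLOR_BGR2HSV)[168:182,238:252].astype(float)
    w=np.clip(h[...,1]-50,0,None)*((h[...,0]>5)&(h[...,0]<22)); cs.append((w.sum(0)@np.arange(14)/w.sum()).round(2))
print(cs)
E
```

```text
clip [np.float64(2.5), np.float64(2.4), np.float64(2.4), np.float64(2.4), np.float64(2.4), np.float64(2.4), np.float64(2.4), np.float64(2.4), np.float64(2.4), np.float64(2.4), np.float64(2.4)] 1st-last 2.4
neighbour [np.float64(2.0), np.float64(2.1), np.float64(2.1), np.float64(2.0), np.float64(2.1), np.float64(2.1), np.float64(2.1), np.float64(2.1), np.float64(2.1), np.float64(2.1), np.float64(2.1)] 1st-last 2.1
board [np.float64(2.2), np.float64(2.3), np.float64(2.1), np.float64(2.0), np.float64(2.1), np.float64(2.2), np.float64(2.2), np.float64(2.2), np.float64(2.1), np.float64(2.1), np.float64(2.2)] 1st-last 2.2
[np.float64(6.51), np.float64(6.51), np.float64(6.51), np.float64(6.48), np.float64(6.5), np.float64(6.49), np.float64(6.48), np.float64(6.51), np.float64(6.5), np.float64(6.52), np.float64(6.54), np.float64(6.49)]
```

```bash
python3 -c "
from rig import r, viewer
print(r.state()['time_s'],r.sign_off())"
```

```text
the job is handed in; nothing more can be done
27.7 None
```

The job is handed in at 27.7 s (no verdict came back): the clip snapped onto the free eye (read about 8 N at most at the wrist while pushing), and hangs still, fob down, the arm clear, tape and scissors untouched; gate shut judged only from the snap.

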